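# Sort tube-furnace brackets by hand and put the ceramic plug away

## Task

Sort the spare parts of the tube furnace: stand the two left-hand brackets in the blue tray and their two mirror-image right-hand brackets in the orange tray, one to a bay, and the white ceramic plug in the green tray. (A bracket is left-handed if its foot points left when you look along the flange from the plain end to the footed end.) Set each part down gently, never dropping or throwing it, and leave it upright, flat on the tray floor.

Things in the scene. Friction and masses are not known exactly. Their poses are not given: they have to be found in the camera images.
- bracket_left_a: left-hand aluminium bracket, loose, 0.1 kg, one of two alike. Origin: underside, below the flange's middle; z up. Base strip 64 (x) by 20 (y) by 6 mm high and, to grip, an upright flange 64 (x) by 8 (y) mm rising to 50 mm, both centred on the origin. Flat foot 6 mm high at the +x end: x 8 to 32 mm, reaching to y = +42 mm. Looking along the flange towards the foot, it points left (+y).
- bracket_left_b: left-hand aluminium bracket, loose, 0.1 kg, one of two alike. Origin: underside, below the flange's middle; z up. Base strip 64 (x) by 20 (y) by 6 mm high and, to grip, an upright flange 64 (x) by 8 (y) mm rising to 50 mm, both centred on the origin. Flat foot 6 mm high at the +x end: x 8 to 32 mm, reaching to y = +42 mm. Looking along the flange towards the foot, it points left (+y).
- bracket_right_a: right-hand aluminium bracket, loose, 0.1 kg, one of two alike. Origin: underside, below the flange's middle; z up. Base strip 64 (x) by 20 (y) by 6 mm high and, to grip, an upright flange 64 (x) by 8 (y) mm rising to 50 mm, both centred on the origin. Flat foot 6 mm high at the +x end: x 8 to 32 mm, reaching to y = -42 mm. Looking along the flange towards the foot, it points right (-y).
- bracket_right_b: right-hand aluminium bracket, loose, 0.1 kg, one of two alike. Origin: underside, below the flange's middle; z up. Base strip 64 (x) by 20 (y) by 6 mm high and, to grip, an upright flange 64 (x) by 8 (y) mm rising to 50 mm, both centred on the origin. Flat foot 6 mm high at the +x end: x 8 to 32 mm, reaching to y = -42 mm. Looking along the flange towards the foot, it points right (-y).
- ceramic_plug: white ceramic furnace-tube plug, loose, about 0.09 kg, standing on its wide end. Origin: centre of its underside; z up, its axis. Disc 48 mm across and 16 mm high, with a round stem 26 mm across on top, rising to 50 mm: grip the stem.
- tray_blue: blue plastic tray, fixed: 110 (x) by 176 (y) mm outside, 16 mm high, walls 4 mm, inner floor 4 mm above the bench. Origin: centre of its underside; z up. A 4 mm divider as high as the walls, along x through the middle, makes two bays, each 102 (x) by 82 (y) mm, centred at y = +45 and -45 mm. A bracket fits with its flange along x, either way round.
- tray_orange: orange plastic tray, fixed: 110 (x) by 176 (y) mm outside, 16 mm high, walls 4 mm, inner floor 4 mm above the bench. Origin: centre of its underside; z up. A 4 mm divider as high as the walls, along x through the middle, makes two bays, each 102 (x) by 82 (y) mm, centred at y = +45 and -45 mm. A bracket fits with its flange along x, either way round.
- tray_green: green plastic tray, fixed to the bench: 110 by 110 mm outside, 16 mm high, walls 4 mm, inner floor 4 mm above the bench, one bay with no divider. Origin: centre of its underside; z up.
Things that resemble listed ones, but are neither listed nor needed, are in the scene too. What is shaped like the bracket_right_b but brown or yellow is not meant.

How it is judged:
At the end, for the whole second after the job is handed in: Both left-hand brackets stand in the blue tray, one in each bay, both right-hand brackets in the orange tray, one in each bay, and the plug in the green tray: each within its bay's walls, underside within about 3.5 mm of the tray floor, upright within 0.1 rad, at rest (z of bracket_left_a in the frame of tray_blue between 0 and 0.0075 m and angle between each of bracket_left_a, bracket_left_b, bracket_right_a, bracket_right_b, ceramic_plug's own z axis and vertical below 0.1 rad and linear speed of each of bracket_left_a, bracket_left_b, bracket_right_a, bracket_right_b, ceramic_plug below 0.02 m/s and angular speed of each of bracket_left_a, bracket_left_b, bracket_right_a, bracket_right_b, ceramic_plug below 0.2 rad/s and x of bracket_left_a in the frame of tray_blue between -0.05 and 0.05 m and z of bracket_left_b in the frame of tray_blue between 0 and 0.0075 m and x of bracket_left_b in the frame of tray_blue between -0.05 and 0.05 m and ((y of bracket_left_a in the frame of tray_blue between 0.005 and 0.085 m and y of bracket_left_b in the frame of tray_blue between -0.085 and -0.005 m) or (y of bracket_left_b in the frame of tray_blue between 0.005 and 0.085 m and y of bracket_left_a in the frame of tray_blue between -0.085 and -0.005 m)) and z of bracket_right_a in the frame of tray_orange between 0 and 0.0075 m and x of bracket_right_a in the frame of tray_orange between -0.05 and 0.05 m and z of bracket_right_b in the frame of tray_orange between 0 and 0.0075 m and x of bracket_right_b in the frame of tray_orange between -0.05 and 0.05 m and ((y of bracket_right_a in the frame of tray_orange between 0.005 and 0.085 m and y of bracket_right_b in the frame of tray_orange between -0.085 and -0.005 m) or (y of bracket_right_b in the frame of tray_orange between 0.005 and 0.085 m and y of bracket_right_a in the frame of tray_orange between -0.085 and -0.005 m)) and z of ceramic_plug in the frame of tray_green between 0 and 0.0075 m and x of ceramic_plug in the frame of tray_green between -0.05 and 0.05 m and y of ceramic_plug in the frame of tray_green between -0.05 and 0.05 m); the robot touches nothing.
It fails at once if a part is dropped or thrown (moves faster than 0.8 m/s while the fingers do not touch it, a free fall of about 30 mm) ((linear speed of bracket_left_a above 0.8 m/s and contact force between the fingers and bracket_left_a below 0.05 N) or (linear speed of bracket_left_b above 0.8 m/s and contact force between the fingers and bracket_left_b below 0.05 N) or (linear speed of bracket_right_a above 0.8 m/s and contact force between the fingers and bracket_right_a below 0.05 N) or (linear speed of bracket_right_b above 0.8 m/s and contact force between the fingers and bracket_right_b below 0.05 N) or (linear speed of ceramic_plug above 0.8 m/s and contact force between the fingers and ceramic_plug below 0.05 N)).
It also fails if it takes over 122 s, if anything falls off the work surface, if the arm or the gripper's body presses on something with over 40 N, if the wrist force passes 120 N, or if a joint passes its speed limit or range.

## Robot

A 6-joint arm with a two-finger parallel gripper is mounted at the origin on the work surface. World frame = base frame: x ahead of the robot, y to its left, z up, the work surface at z = 0. Lengths are in m, angles in rad, forces in N, time in s.
With the tool pointing down it reaches from about 0.25 to 0.725 m from the base axis. Payload 4 kg.
Tool frame: the origin (TCP) lies on the centre line of the jaws, within the pads' length; the fingertips stand ahead of it and the grasp point (between the pads) lies 11 mm behind it (bot.tip_extent is the z of the fingertips in the tool frame, in m); z points along the fingers, y is the direction in which the jaws open and shut (so a half turn about z gives the same grasp; the last joint's range is limited). The gripper opens to 85 mm and grips with 20 to 120 N. Pads are 22 mm wide; open, the fingers measure 114 mm over their backs; the gripper's body (76 mm by 85 mm) begins 54 mm behind the grasp point. The pads swing forward as they close: fully open they stand 13 mm farther back than shut.
Start: joints at [1.192, 0.241, 0.005, 1.335, 0, 1.571], TCP at [0.185, 0.465, 0.239] pointing down, gripper open.
Joint ranges: [-2.72, 2.72], [-1.05, 1.87], [-1.09, 1.28], [-1.99, 2.15], [-1.42, 1.44], [-3.14, 3.14]. Speed limits (rad/s): [2.79, 2.79, 3.14, 3.14, 3.14, 3.14].

## Interface

Orientations are given as a unit quaternion [x, y, z, w].
In Python, from workcell import bot gives the robot as it stands.
- The arm moves only by the shell command python3 -m jog 'ROWS'. ROWS is JSON, a list that holds one entry, the list of rows, each a list of 7 numbers: the shift along the world's x, y, z in m, then the turn, a rotation vector about the world's x, y, z in degrees, then the closure in counts, from 0 (fully open) to 255 (shut). In form: [[[tx, ty, tz, ax, ay, az, fingers], ...]]. A call has 1 to 10 rows; each row is the pose to reach, as a shift and turn from the pose commanded when the call began; what a row does not reach only later rows make up. A row lasts 1/12 s, in which the tool goes at most 41.7 mm and 7.16 degrees, less where a joint would pass 70% of its speed; a pose out of reach is approached as far as the arm can. A call with a gripper value outside its range is refused whole. The fingers move at their own pace and stop on an object; the grip force is fixed at half the most. Time passes only in rows, so rows that repeat a pose let the fingers close. It gives the time, the measured TCP pose, the force and the opening at its end, in the units of the state.
- bot.get_obs(): the state, without advancing time (a new reading comes with each control period).
- bot.camera(name): name is "scene" or "side" or "wrist"; returns the picture (400x640x3 uint8, blue, green, red); there is no depth.
- bot.camera_model(name): a dict with "K" (3x3 intrinsics, pixels), "k1" (the pictures are not rectified: a ray, as slopes to the right and down, at radius r is drawn at 1 + k1 r^2 times it, then the intrinsics apply), "T" (4x4, takes a point from camera to world coordinates). Camera axes: x right, y down, z forward; pixel columns grow to the right and rows downward; lengths in m; the calibration is good to about 2 mm. A picture is of the moment at which its call begins: read the wrist's pose just before it. camera_model takes no time and is no camera call; for the wrist camera it gives the pose at the moment of the call.
- bot.job_done(): hands the job in, once; it reports no verdict.
The state is a dict: "clock": time; "joint_pos": joint angles; "joint_vel": joint speeds; "tau": joint torques, N m; "eef_pos": TCP position; "tool_rot": TCP orientation; "ft_force": force on the tool from outside, world axes, zero at the start; "ft_torque": the same for the moment, N m; "grip_width": finger opening in m.
Only numpy, scipy, OpenCV 4.12 (cv2) and the standard library are available. Lean on these libraries where they do the work, as an engineer would, in place of code of your own. Each camera call takes 0.05 s, during which the arm holds its last target. There are 200 camera calls.

## Working session

There is one attempt and no reset: what is moved stays moved. The work goes in short steps, Python scripts to look and compute and a shell command to move; the robot and the scene stay as the last step left them, time stands still between calls to the robot, and variables do not carry over. Pictures are saved under pics/ and viewed, about 12 in all and at most 16, crops included, and the job is handed in when it is done.

```bash
mkdir -p pics
cat > h.py <<'E'
import numpy as np, cv2
from workcell import bot
def snap(n,f):
    m=bot.camera_model(n); im=bot.camera(n); cv2.imwrite('pics/'+f,im); return im,m
def ray(m,u,v,z):
    K=np.array(m['K'],float);T=np.array(m['T'],float)
    d=np.array([m['k1'],0,0,0,0],float)
    p=cv2.undistortPoints(np.array([[[u,v]]],float),K,d)[0,0]
    r=T[:3,:3]@np.array([p[0],p[1],1]);o=T[:3,3]
    return (o+r*(z-o[2])/r[2])
E
python3 - <<'E'
from h import *
import json
for n in('scene','side','wrist'):
    im,m=snap(n,n+'1.png'); np.save(n+'1.npy',m,allow_pickle=True)
    print(n,np.round(m['T'],3).tolist(),m['K'],m['k1'])
o=bot.get_obs();print(o,bot.tip_extent)
a=cv2.imread('pics/scene1.png');b=cv2.imread('pics/side1.png')
cv2.imwrite('pics/both.png',cv2.resize(np.vstack([a,b]),None,fx=.75,fy=.75))
E
```

```text
scene [[-0.832, 0.364, -0.418, 0.82], [0.554, 0.545, -0.629, 0.577], [-0.002, -0.755, -0.655, 0.627], [0.0, 0.0, 0.0, 1.0]] [[406.16336254   0.         316.9136265 ]
 [  0.         406.16336254 199.87374899]
 [  0.           0.           1.        ]] 0.004240699792612121
side [[0.997, -0.051, 0.057, 0.383], [-0.075, -0.754, 0.653, -0.873], [0.01, -0.655, -0.755, 1.052], [0.0, 0.0, 0.0, 1.0]] [[514.19045382   0.         316.29241859]
 [  0.         514.19045382 202.02548334]
 [  0.           0.           1.        ]] -0.08457207568075718
wrist [[0.37, 0.895, 0.249, 0.121], [0.929, -0.356, -0.101, 0.49], [-0.002, 0.269, -0.963, 0.373], [0.0, 0.0, 0.0, 1.0]] [[322.54779587   0.         318.84808322]
 [  0.         322.54779587 199.37257296]
 [  0.           0.           1.        ]] -0.06287470407063095
{'clock': 0.15, 'joint_pos': array([1.19195284e+00, 2.41256117e-01, 4.06529811e-03, 1.33516954e+00,
       1.96798524e-05, 1.57076469e+00]), 'joint_vel': array([-0.00123146, -0.00113364,  0.0043526 ,  0.00115192, -0.001213  ,
       -0.00116977]), 'tau': array([-1.04365467e-03, -3.72635186e+01,  2.52638662e+01,  1.23974425e-02,
       -4.58945556e-05,  3.35915189e-07]), 'eef_pos': array([0.1847553 , 0.46414068, 0.23862141]), 'tool_rot': array([ 1.88275431e-01,  9.82115956e-01, -7.66174731e-04, -1.56922947e-04]), 'ft_force': array([ 0.32979974, -0.18865996,  0.31838357]), 'ft_torque': array([-0.02044791, -0.01488171,  0.00312867]), 'grip_width': 0.08563419790583526} 0.008
```

View pics/scene1.png

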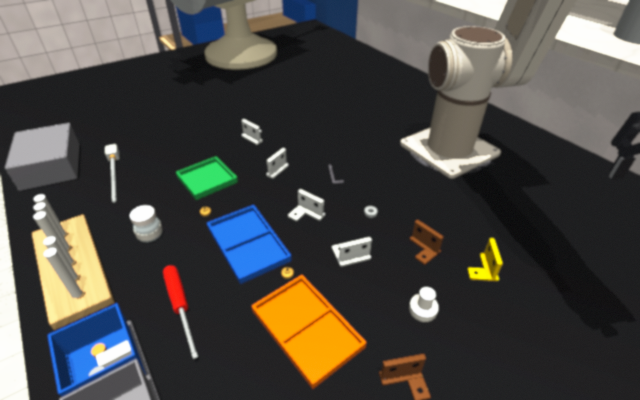

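View pics/side1.png

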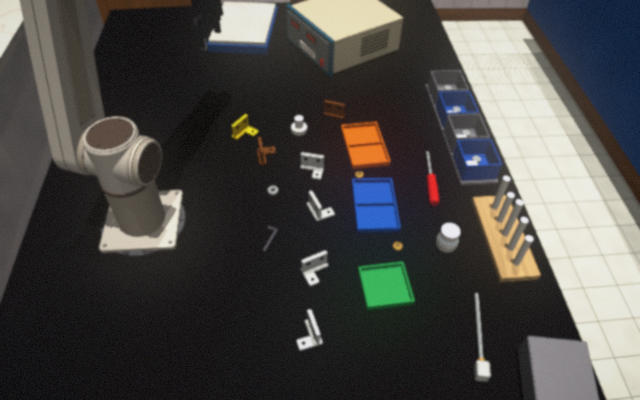

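The side view shows four grey brackets near (313,163), (318,206), (315,265) and (310,332). The plug is at (299,125). The trays are orange (366,144), blue (375,204) and green (386,285).

Run:
```python
from h import *
m=np.load('side1.npy',allow_pickle=True).item()
im=cv2.imread('pics/side1.png')
c=cv2.resize(im[85:360,215:425],None,fx=2.9,fy=2.9,interpolation=cv2.INTER_CUBIC)
c=cv2.resize(im[145:360,285:345],None,fx=5,fy=5,interpolation=cv2.INTER_CUBIC)
top=c[:540];bot_=c[535:]
h=max(len(top),len(bot_));pad=lambda a:cv2.copyMakeBorder(a,0,h-len(a),0,10,0,value=(255,0,255))
cv2.imwrite('pics/crop1.png',np.hstack([pad(top),pad(bot_)]))
s=cv2.imread('pics/scene1.png');ms=np.load('scene1.npy',allow_pickle=True).item()
def trays(im,m,tag):
  hsv=cv2.cvtColor(im,cv2.COLOR_BGR2HSV)
  for n,lo,hi in(('orange',10,20),('blue',105,125),('green',50,75)):
    mk=cv2.inRange(hsv,(lo,150,80),(hi,255,255))
    cs,_=cv2.findContours(mk,cv2.RETR_EXTERNAL,cv2.CHAIN_APPROX_NONE)
    for q in sorted(cs,key=cv2.contourArea)[-3:]:
      if cv2.contourArea(q)<1000: continue
      P=np.array([ray(m,u,v,.012)[:2] for u,v in q[:,0]],np.float32)
      r=cv2.minAreaRect(P*1000);print(tag,n,np.round(r[0],0),np.round(r[1],0),round(r[2],1))
trays(im,m,'side');trays(s,ms,'scene')
def greys(im,m,tag):
  hsv=cv2.cvtColor(im,cv2.COLOR_BGR2HSV)
  mk=cv2.inRange(hsv,(0,0,90),(180,60,255))
  n,l,st,ce=cv2.connectedComponentsWithStats(mk)
  for i in range(1,n):
    if 60<st[i,4]<1500: 
      p=ray(m,*ce[i],.015)
      if .2<p[0]<.75 and abs(p[1])<.7: print(tag,st[i],ce[i].round(),p.round(3))
greys(im,m,'side');greys(s,ms,'scene')
```

```text
side orange [623. 254.] [120. 188.] 4.3
side blue [618.  12.] [187. 116.] 87.3
side green [ 605. -239.] [116. 118.] 3.8
scene orange [622. 245.] [119. 188.] 4.4
scene blue [ -334. -1132.] [546. 384.] 55.9
scene blue [617.  10.] [195. 118.] 87.5
scene blue [936.  88.] [117. 140.] 0.2
scene green [ 605. -243.] [119. 134.] 3.5
side [290 114  18  21 254] [299. 125.] [0.43  0.341 0.015]
side [300 152  25  28 430] [313. 164.] [0.462 0.168 0.015]
side [267 185  12  10  82] [272. 189.] [0.345 0.077 0.015]
side [307 190  28  31 358] [319. 208.] [0.466 0.002 0.015]
side [301 250  28  36 544] [314. 267.] [ 0.439 -0.182  0.015]
side [296 309  27  42 533] [310. 333.] [ 0.418 -0.356  0.015]
scene [241 118  22  27 361] [251. 131.] [ 0.421 -0.364  0.015]
scene [266 147  23  31 432] [277. 163.] [ 0.436 -0.19   0.015]
scene [287 188  39  33 728] [307. 206.] [ 0.46  -0.005  0.015]
scene [364 205  14  12 130] [370. 211.] [0.351 0.086 0.015]
scene [331 236  41  31 838] [352. 251.] [0.457 0.159 0.015]
scene [409 286  30  36 816] [424. 304.] [0.428 0.33  0.015]
```

View pics/crop1.png

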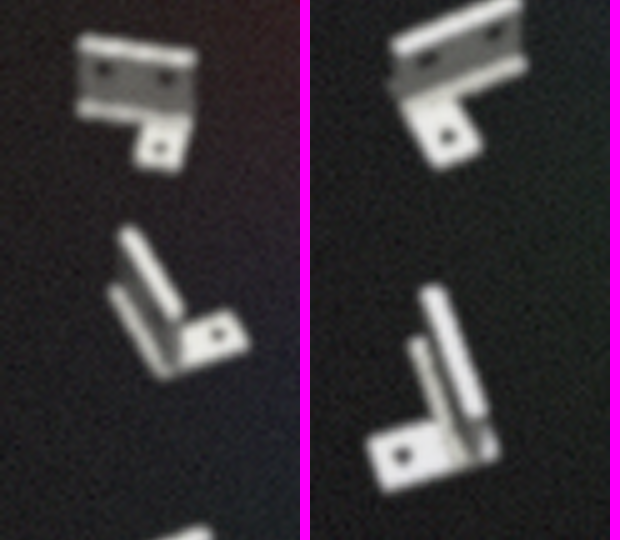

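By position along the side view's down direction, A and D are right-handed and B and C are left-handed. Next I work out each flange-top line and the tool yaw.

Run:
```python
from h import *
from scipy.spatial.transform import Rotation as R
m=np.load('side1.npy',allow_pickle=True).item()
L={'A':[(82,44),(193,58)],'B':[(127,235),(178,312)],'C':[(398,47),(518,5)],'D':[(432,292),(477,412)]}
for k,pp in L.items():
  q=[]
  for x,y in pp:
    if k in'CD': x-=310; y+=535
    q.append(ray(m,285+x/5-.4,145+y/5-.4,.05)[:2])
  q=np.array(q);d=q[1]-q[0];print(k,q.mean(0).round(4),np.linalg.norm(d).round(3),np.degrees(np.arctan2(d[1],d[0])).round(1))
print(ray(m,299,119,.05))
o=bot.get_obs();M=R.from_quat(o['tool_rot']).as_matrix();print(M.round(3), 'y yaw',np.degrees(np.arctan2(M[1,1],M[0,1])))
```

```text
A [0.4597 0.1693] 0.063 -14.1
B [0.4558 0.0034] 0.059 -67.7
C [ 0.4406 -0.1771] 0.062 19.1
D [ 0.4263 -0.3469] 0.061 -75.5
[0.43131047 0.32673416 0.05      ]
[[-0.929  0.37  -0.001]
 [ 0.37   0.929 -0.001]
 [ 0.    -0.002 -1.   ]] y yaw 68.29567934597893
```

```bash
python3 -m jog '[[[0.275,-0.295,-0.1,0,0,8,0],[0.275,-0.295,-0.1,0,0,8,0],[0.275,-0.295,-0.1,0,0,8,0],[0.275,-0.295,-0.1,0,0,8,0],[0.275,-0.295,-0.1,0,0,8,0],[0.275,-0.295,-0.1,0,0,8,0],[0.275,-0.295,-0.1,0,0,8,0],[0.275,-0.295,-0.1,0,0,8,0],[0.275,-0.295,-0.1,0,0,8,0],[0.275,-0.295,-0.1,0,0,8,0]]]'
python3 -m jog '[[[0,0,0,0,0,0,0],[0,0,0,0,0,0,0]]]'
python3 - <<'E'
from h import *
im,m=snap('wrist','wA.png');np.save('wA.npy',m,allow_pickle=True)
E
```

```text
clock: 0.98
eef_pos: [0.4592, 0.1695, 0.1393]
tool_rot: [0.119, 0.993, 0.0, -0.0]
ft_force: [0.3, 0.7, -1.0]
grip_width: 0.0856
clock: 1.15
eef_pos: [0.4587, 0.1693, 0.1388]
tool_rot: [0.122, 0.993, -0.0, -0.001]
ft_force: [0.3, -0.0, -0.1]
grip_width: 0.0853
```

View pics/wA.png

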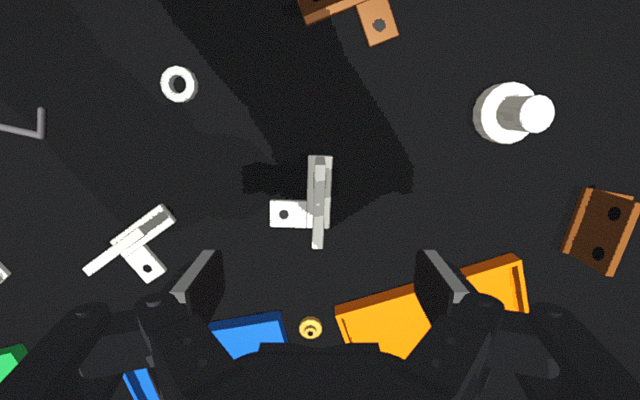

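The wrist view shows bracket A's flange top running vertically at column 319 (rows 165–248), centred between the jaws. The plug's stem top is at (538,113). The yaw is good, so I descend.

```bash
python3 - <<'E'
from h import *
m=np.load('wA.npy',allow_pickle=True).item()
for p in[(320,163),(318,248),(538,113),(87,270),(170,209)]: print(p,ray(m,*p,.05).round(4))
E
python3 -m jog '[[[0,0,-0.04,0,0,0,0],[0,0,-0.08,0,0,0,0],[0,0,-0.109,0,0,0,0],[0,0,-0.109,0,0,0,0],[0,0,-0.109,0,0,0,255],[0,0,-0.109,0,0,0,255],[0,0,-0.109,0,0,0,255],[0,0,-0.109,0,0,0,255],[0,0,-0.109,0,0,0,255],[0,0,-0.109,0,0,0,255]]]'
python3 -m jog '[[[0,0,0,0,0,0,255],[0,0,0,0,0,0,255],[0,0,0,0,0,0,255],[0,0,0.02,0,0,0,255],[0,0,0.05,0,0,0,255],[0,0,0.08,0,0,0,255],[0,0,0.08,0,0,0,255],[0,0,0.08,0,0,0,255]]]'
```

```text
(320, 163) [0.4267 0.1786 0.05  ]
(318, 248) [0.4888 0.1617 0.05  ]
(538, 113) [0.4285 0.3339 0.05  ]
(87, 270) [ 0.4642 -0.0225  0.05  ]
(170, 209) [0.4328 0.0634 0.05  ]
clock: 2.03
eef_pos: [0.4591, 0.1716, 0.0321]
tool_rot: [0.119, 0.993, 0.0, 0.001]
ft_force: [0.4, -0.3, 1.3]
grip_width: 0.012
clock: 2.7
eef_pos: [0.4597, 0.1717, 0.1124]
tool_rot: [0.119, 0.993, 0.001, 0.002]
ft_force: [-0.6, -0.2, -1.7]
grip_width: 0.0067
```

```bash
python3 -m jog '[[[0.04,0.035,0,0,0,5,255],[0.08,0.07,0,0,0,10,255],[0.12,0.105,0,0,0,15,255],[0.158,0.139,0,0,0,18,255],[0.158,0.139,0,0,0,18,255],[0.158,0.139,0,0,0,18,255],[0.158,0.139,0,0,0,18,255],[0.158,0.139,-0.02,0,0,18,255],[0.158,0.139,-0.04,0,0,18,255],[0.158,0.139,-0.04,0,0,18,255]]]'
python3 - <<'E'
from h import *
im,m=snap('wrist','wA2.png');np.save('wA2.npy',m,allow_pickle=True)
s,_=snap('scene','sA2.png')
cv2.imwrite('pics/cA2.png',np.hstack([cv2.resize(im,(480,300)),cv2.resize(s[220:400,220:400],(300,300))]))
print(bot.get_obs()['eef_pos'])
E
```

```text
clock: 3.53
eef_pos: [0.6116, 0.3074, 0.065]
tool_rot: [-0.037, 0.999, -0.003, -0.005]
ft_force: [-1.4, -0.6, -3.1]
grip_width: 0.0068
[0.61410756 0.30860399 0.06947637]
```

View pics/cA2.png

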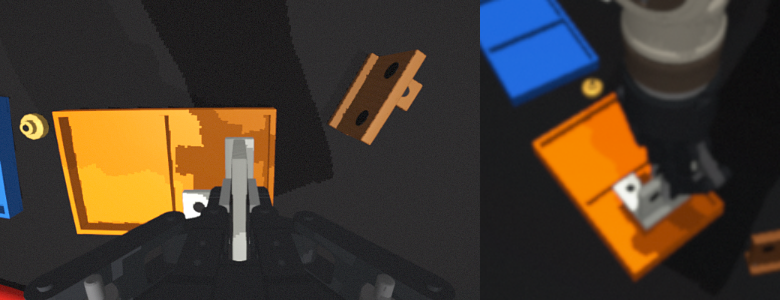

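The bracket is held squarely over the orange bay, with its foot (about (195,205) in the crop) clear of the divider. I lower it and release to a partial opening.

```bash
python3 -m jog '[[[0,0,-0.012,0,0,0,255],[0,0,-0.022,0,0,0,255],[0,0,-0.029,0,0,0,255],[0,0,-0.033,0,0,0,255],[0,0,-0.035,0,0,0,255],[0,0,-0.036,0,0,0,255],[0,0,-0.036,0,0,0,255]]]'
python3 -m jog '[[[0,0,0,0,0,0,255]]]'
```

```text
clock: 4.22
eef_pos: [0.6159, 0.3101, 0.0359]
tool_rot: [-0.038, 0.999, -0.0, -0.0]
ft_force: [-2.9, -0.2, 2.8]
grip_width: 0.0068
clock: 4.3
eef_pos: [0.6162, 0.3102, 0.0359]
tool_rot: [-0.037, 0.999, 0.0, 0.0]
ft_force: [-3.5, -2.0, 5.3]
grip_width: 0.0068
```

```bash
python3 -m jog '[[[0,0,0,0,0,0,140],[0,0,0,0,0,0,140],[0,0,0,0,0,0,140],[0,0,0,0,0,0,140],[0,0,0.03,0,0,0,140],[0,0,0.07,0,0,0,140],[0,0,0.105,0,0,0,140]]]'
python3 -m jog '[[[-0.16,-0.307,0,0,0,-72,0],[-0.16,-0.307,0,0,0,-72,0],[-0.16,-0.307,0,0,0,-72,0],[-0.16,-0.307,0,0,0,-72,0],[-0.16,-0.307,0,0,0,-72,0],[-0.16,-0.307,0,0,0,-72,0],[-0.16,-0.307,0,0,0,-72,0],[-0.16,-0.307,0,0,0,-72,0],[-0.16,-0.307,0,0,0,-72,0],[-0.16,-0.307,0,0,0,-72,0]]]'
python3 -m jog '[[[0,0,0,0,0,0,0],[0,0,0,0,0,0,0]]]'
python3 - <<'E'
from h import *
im,m=snap('wrist','wB.png');np.save('wB.npy',m,allow_pickle=True)
s,_=snap('scene','sB.png')
cv2.imwrite('pics/cB.png',np.hstack([cv2.resize(im,(480,300)),cv2.resize(s[220:400,220:400],(300,300))]))
E
```

```text
clock: 4.88
eef_pos: [0.6158, 0.31, 0.1402]
tool_rot: [-0.037, 0.999, -0.0, -0.001]
ft_force: [1.5, 0.5, 0.5]
grip_width: 0.0384
clock: 5.72
eef_pos: [0.4542, 0.0004, 0.14]
tool_rot: [0.559, 0.829, -0.001, -0.0]
ft_force: [1.3, 0.4, -0.2]
grip_width: 0.0851
clock: 5.88
eef_pos: [0.4567, 0.0031, 0.1402]
tool_rot: [0.553, 0.833, 0.0, 0.0]
ft_force: [0.6, 0.2, 0.1]
grip_width: 0.0853
```

View pics/cB.png

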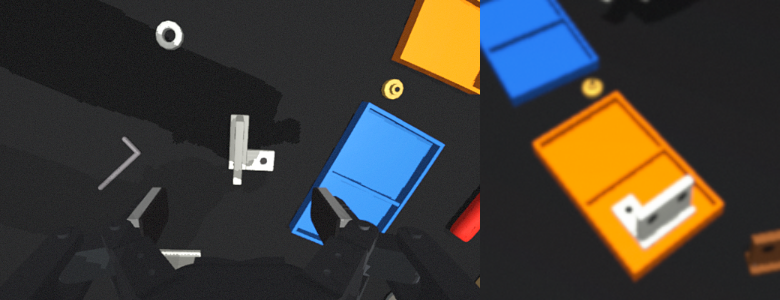

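A stands cleanly in the orange bay. B's flange top is vertical at column 239, centred between the jaws, and its foot is to the right, which confirms left-handed. I grasp it next.

```bash
python3 -m jog '[[[0,0,-0.04,0,0,0,0],[0,0,-0.08,0,0,0,0],[0,0,-0.109,0,0,0,0],[0,0,-0.109,0,0,0,0],[0,0,-0.109,0,0,0,255],[0,0,-0.109,0,0,0,255],[0,0,-0.109,0,0,0,255],[0,0,-0.109,0,0,0,255],[0,0,-0.109,0,0,0,255],[0,0,-0.109,0,0,0,255]]]'
python3 -m jog '[[[0,0,0,0,0,0,255],[0,0,0,0,0,0,255],[0,0,0,0,0,0,255],[0,0,0.02,0,0,0,255],[0,0,0.05,0,0,0,255],[0,0,0.08,0,0,0,255],[0,0,0.08,0,0,0,255],[0,0,0.08,0,0,0,255]]]'
python3 -m jog '[[[0.016,-0.005,0,0,0,7,255],[0.032,-0.01,0,0,0,14,255],[0.048,-0.016,0,0,0,21,255],[0.064,-0.021,0,0,0,28,255],[0.08,-0.026,0,0,0,35,255],[0.096,-0.032,0,0,0,42,255],[0.112,-0.037,0,0,0,49,255],[0.128,-0.042,0,0,0,56,255],[0.144,-0.048,0,0,0,62,255],[0.158,-0.053,0,0,0,65,255]]]'
python3 -m jog '[[[0,0,-0.02,0,0,0,255],[0,0,-0.04,0,0,0,255],[0,0,-0.04,0,0,0,255],[0,0,-0.04,0,0,0,255]]]'
python3 - <<'E'
from h import *
im,m=snap('wrist','wB2.png');np.save('wB2.npy',m,allow_pickle=True)
s,_=snap('scene','sB2.png')
cv2.imwrite('pics/cB2.png',np.hstack([cv2.resize(im,(480,300)),cv2.resize(s[160:340,150:330],(300,300))]))
print(bot.get_obs()['eef_pos'])
E
```

```text
clock: 6.82
eef_pos: [0.4572, 0.0033, 0.032]
tool_rot: [0.554, 0.832, 0.001, 0.001]
ft_force: [0.3, -0.9, -0.2]
grip_width: 0.0121
clock: 7.48
eef_pos: [0.4579, 0.0032, 0.1126]
tool_rot: [0.554, 0.832, 0.001, 0.002]
ft_force: [-0.3, -0.1, -1.2]
grip_width: 0.0066
clock: 8.32
eef_pos: [0.6139, -0.0501, 0.1084]
tool_rot: [0.018, 1.0, 0.0, -0.002]
ft_force: [0.5, 0.5, -1.3]
grip_width: 0.0067
clock: 8.65
eef_pos: [0.6116, -0.0496, 0.0678]
tool_rot: [0.02, 1.0, 0.0, -0.003]
ft_force: [0.0, -0.3, -0.5]
grip_width: 0.0068
[ 0.61409194 -0.04967876  0.07082643]
```

View pics/cB2.png

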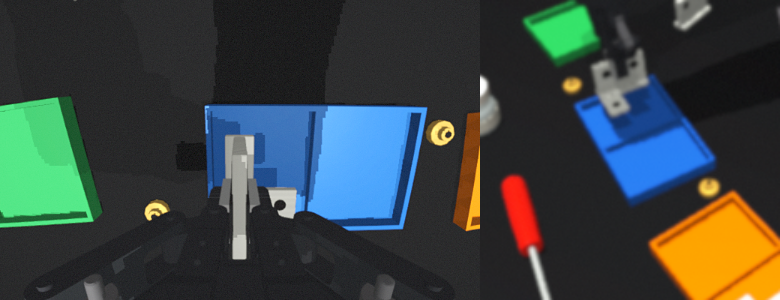

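B is over the blue −y bay: its foot edge is at column 297 and the divider at 308, with the wall side also clear. I place it, then go above C.

```bash
python3 -m jog '[[[0,0,-0.012,0,0,0,255],[0,0,-0.022,0,0,0,255],[0,0,-0.029,0,0,0,255],[0,0,-0.033,0,0,0,255],[0,0,-0.035,0,0,0,255],[0,0,-0.036,0,0,0,255],[0,0,-0.036,0,0,0,255],[0,0,-0.036,0,0,0,255]]]'
python3 -m jog '[[[0,0,0,0,0,0,140],[0,0,0,0,0,0,140],[0,0,0,0,0,0,140],[0,0,0,0,0,0,140],[0,0,0.03,0,0,0,140],[0,0,0.07,0,0,0,140],[0,0,0.105,0,0,0,140]]]'
python3 -m jog '[[[-0.174,-0.127,0,0,0,22,0],[-0.174,-0.127,0,0,0,22,0],[-0.174,-0.127,0,0,0,22,0],[-0.174,-0.127,0,0,0,22,0],[-0.174,-0.127,0,0,0,22,0],[-0.174,-0.127,0,0,0,22,0],[-0.174,-0.127,0,0,0,22,0],[-0.174,-0.127,0,0,0,22,0],[-0.174,-0.127,0,0,0,22,0]]]'
python3 - <<'E'
from h import *
im,m=snap('wrist','wC.png');np.save('wC.npy',m,allow_pickle=True)
s,_=snap('scene','sC.png')
cv2.imwrite('pics/cC.png',np.hstack([cv2.resize(im,(480,300)),cv2.resize(s[160:340,150:330],(300,300))]))
E
```

```text
clock: 9.42
eef_pos: [0.614, -0.0497, 0.0361]
tool_rot: [0.02, 1.0, 0.0, -0.0]
ft_force: [-3.8, -0.5, 4.6]
grip_width: 0.0071
clock: 10.0
eef_pos: [0.6137, -0.0497, 0.1404]
tool_rot: [0.02, 1.0, 0.0, -0.001]
ft_force: [1.3, -0.5, 1.1]
grip_width: 0.0386
clock: 10.75
eef_pos: [0.4418, -0.1765, 0.1402]
tool_rot: [-0.171, 0.985, -0.0, 0.001]
ft_force: [-0.2, 0.8, 0.0]
grip_width: 0.0853
```

View pics/cC.png

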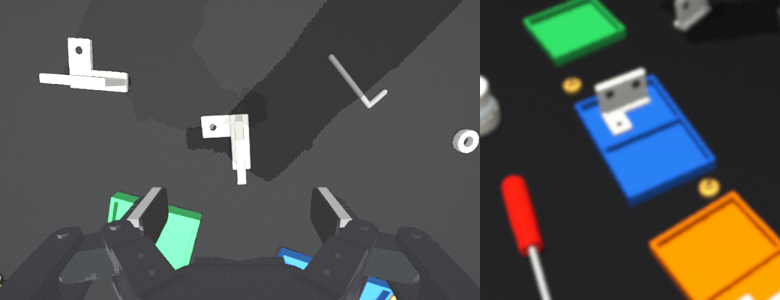

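B stands in the blue bay. C's flange top is near column 240, tilted about 2–3°, and its foot is on the left at the far end, so it is left-handed. I grasp it with a 3° correction.

```bash
python3 -m jog '[[[0,0,-0.04,0,0,3,0],[0,0,-0.08,0,0,3,0],[0,0,-0.109,0,0,3,0],[0,0,-0.109,0,0,3,0],[0,0,-0.109,0,0,3,255],[0,0,-0.109,0,0,3,255],[0,0,-0.109,0,0,3,255],[0,0,-0.109,0,0,3,255],[0,0,-0.109,0,0,3,255],[0,0,-0.109,0,0,3,255]]]'
python3 -m jog '[[[0,0,0,0,0,0,255],[0,0,0,0,0,0,255],[0,0,0,0,0,0,255],[0,0,0.02,0,0,0,255],[0,0,0.05,0,0,0,255],[0,0,0.08,0,0,0,255],[0,0,0.08,0,0,0,255],[0,0,0.08,0,0,0,255]]]'
python3 -m jog '[[[0.022,0.031,0,0,0,-4,255],[0.044,0.062,0,0,0,-8,255],[0.066,0.093,0,0,0,-12,255],[0.088,0.124,0,0,0,-16,255],[0.11,0.155,0,0,0,-20,255],[0.132,0.186,0,0,0,-24,255],[0.155,0.217,0,0,0,-25,255],[0.172,0.24,0,0,0,-25,255],[0.179,0.249,0,0,0,-25,255],[0.179,0.249,0,0,0,-25,255]]]'
python3 -m jog '[[[0,0,-0.02,0,0,0,255],[0,0,-0.04,0,0,0,255],[0,0,-0.04,0,0,0,255],[0,0,-0.04,0,0,0,255]]]'
python3 - <<'E'
from h import *
im,m=snap('wrist','wC2.png');np.save('wC2.npy',m,allow_pickle=True)
s,_=snap('scene','sC2.png')
cv2.imwrite('pics/cC2.png',np.hstack([cv2.resize(im,(480,300)),cv2.resize(s[160:340,150:330],(300,300))]))
print(bot.get_obs()['eef_pos'])
E
```

```text
clock: 11.68
eef_pos: [0.4412, -0.1771, 0.0321]
tool_rot: [-0.197, 0.98, -0.001, 0.001]
ft_force: [-0.1, 1.4, 0.4]
grip_width: 0.0123
clock: 12.35
eef_pos: [0.4417, -0.1774, 0.1127]
tool_rot: [-0.197, 0.98, -0.001, 0.002]
ft_force: [0.6, 1.2, -0.8]
grip_width: 0.007
clock: 13.18
eef_pos: [0.6196, 0.0751, 0.1082]
tool_rot: [0.018, 1.0, 0.0, -0.001]
ft_force: [-0.0, -0.3, -1.0]
grip_width: 0.0071
clock: 13.52
eef_pos: [0.6166, 0.0712, 0.0684]
tool_rot: [0.021, 1.0, -0.001, -0.003]
ft_force: [0.2, 0.1, -0.4]
grip_width: 0.0071
[0.61913148 0.0715794  0.07118349]
```

View pics/cC2.png

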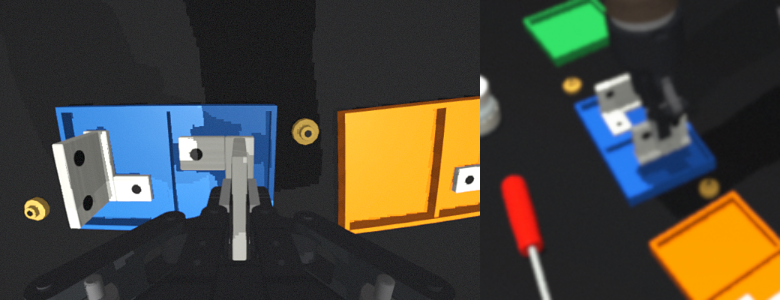

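C is over the other blue bay, with its foot edge at column 179, inside the divider at 175. I place it and go to D.

```bash
python3 -m jog '[[[0,0,-0.012,0,0,0,255],[0,0,-0.022,0,0,0,255],[0,0,-0.029,0,0,0,255],[0,0,-0.033,0,0,0,255],[0,0,-0.035,0,0,0,255],[0,0,-0.036,0,0,0,255],[0,0,-0.036,0,0,0,255],[0,0,-0.036,0,0,0,255]]]'
python3 -m jog '[[[0,0,0,0,0,0,140],[0,0,0,0,0,0,140],[0,0,0,0,0,0,140],[0,0,0,0,0,0,140],[0,0,0.03,0,0,0,140],[0,0,0.07,0,0,0,140],[0,0,0.105,0,0,0,140]]]'
python3 -m jog '[[[-0.1,-0.21,0,0,0,-40,0],[-0.1,-0.21,0,0,0,-40,0],[-0.1,-0.21,0,0,0,-40,0],[-0.1,-0.21,0,0,0,-40,0],[-0.1,-0.21,0,0,0,-40,0],[-0.1,-0.21,0,0,0,-40,0]]]'
python3 -m jog '[[[-0.093,-0.209,0,0,0,-33,0],[-0.093,-0.209,0,0,0,-33,0],[-0.093,-0.209,0,0,0,-33,0],[-0.093,-0.209,0,0,0,-33,0],[-0.093,-0.209,0,0,0,-33,0],[-0.093,-0.209,0,0,0,-33,0],[-0.093,-0.209,0,0,0,-33,0],[-0.093,-0.209,0,0,0,-33,0]]]'
python3 - <<'E'
from h import *
im,m=snap('wrist','wD.png');np.save('wD.npy',m,allow_pickle=True)
s,_=snap('scene','sD.png')
cv2.imwrite('pics/cD.png',np.hstack([cv2.resize(im,(480,300)),cv2.resize(s[160:340,150:330],(300,300))]))
E
```

```text
clock: 14.28
eef_pos: [0.6188, 0.0721, 0.0362]
tool_rot: [0.02, 1.0, -0.0, -0.0]
ft_force: [-4.2, -0.4, 5.1]
grip_width: 0.0071
clock: 14.87
eef_pos: [0.6187, 0.0722, 0.1404]
tool_rot: [0.02, 1.0, -0.0, -0.001]
ft_force: [0.5, 0.5, 0.5]
grip_width: 0.0384
clock: 15.37
eef_pos: [0.5172, -0.1408, 0.14]
tool_rot: [0.365, 0.931, -0.001, -0.0]
ft_force: [-0.0, -0.5, 0.5]
grip_width: 0.0855
clock: 16.03
eef_pos: [0.4256, -0.3478, 0.1397]
tool_rot: [0.612, 0.791, 0.0, -0.0]
ft_force: [-0.2, 0.5, 0.9]
grip_width: 0.0853
```

View pics/cD.png

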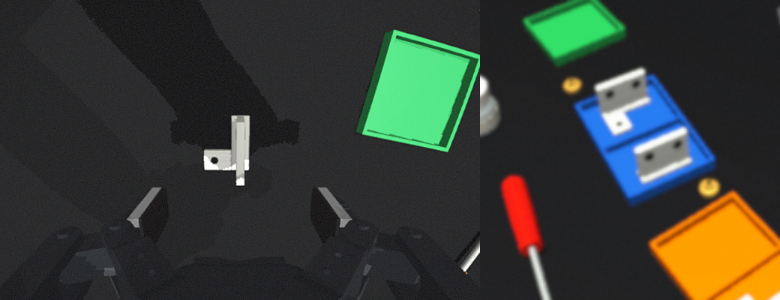

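Both blue brackets stand. D is centred at column 240 with its foot to the left, so it is right-handed. I grasp it and carry it to orange.

```bash
python3 -m jog '[[[0,0,-0.04,0,0,0,0],[0,0,-0.08,0,0,0,0],[0,0,-0.109,0,0,0,0],[0,0,-0.109,0,0,0,0],[0,0,-0.109,0,0,0,255],[0,0,-0.109,0,0,0,255],[0,0,-0.109,0,0,0,255],[0,0,-0.109,0,0,0,255],[0,0,-0.109,0,0,0,255],[0,0,-0.109,0,0,0,255]]]'
python3 -m jog '[[[0,0,0,0,0,0,255],[0,0,0,0,0,0,255],[0,0,0,0,0,0,255],[0,0,0.02,0,0,0,255],[0,0,0.05,0,0,0,255],[0,0,0.08,0,0,0,255],[0,0,0.1,0,0,0,255],[0,0,0.1,0,0,0,255]]]'
python3 -m jog '[[[0.01,0.028,0,0,0,4,255],[0.02,0.057,0,0,0,8,255],[0.03,0.085,0,0,0,12,255],[0.04,0.114,0,0,0,16,255],[0.05,0.142,0,0,0,20,255],[0.06,0.17,0,0,0,24,255],[0.07,0.2,0,0,0,28,255],[0.08,0.228,0,0,0,32,255],[0.09,0.256,0,0,0,36,255],[0.1,0.284,0,0,0,40,255]]]'
python3 -m jog '[[[0.01,0.028,0,0,0,4,255],[0.02,0.057,0,0,0,8,255],[0.03,0.085,0,0,0,12,255],[0.04,0.114,0,0,0,16,255],[0.05,0.142,0,0,0,20,255],[0.06,0.17,0,0,0,24,255],[0.07,0.2,0,0,0,28,255],[0.08,0.228,0,0,0,32,255],[0.09,0.265,0,0,0,38,255],[0.098,0.284,0,0,0,40,255]]]'
python3 -m jog '[[[0,0,-0.02,0,0,0,255],[0,0,-0.04,0,0,0,255],[0,0,-0.06,0,0,0,255],[0,0,-0.06,0,0,0,255],[0,0,-0.06,0,0,0,255]]]'
python3 - <<'E'
from h import *
im,m=snap('wrist','wD2.png');np.save('wD2.npy',m,allow_pickle=True)
s,_=snap('scene','sD2.png')
cv2.imwrite('pics/cD2.png',np.hstack([cv2.resize(im,(480,300)),cv2.resize(s[220:400,220:400],(300,300))]))
print(bot.get_obs()['eef_pos'])
E
```

```text
clock: 16.97
eef_pos: [0.427, -0.3473, 0.0322]
tool_rot: [0.611, 0.792, -0.0, 0.001]
ft_force: [-0.1, -0.2, -0.1]
grip_width: 0.0124
clock: 17.63
eef_pos: [0.4286, -0.3488, 0.1357]
tool_rot: [0.611, 0.792, -0.0, 0.004]
ft_force: [1.1, -0.6, -1.1]
grip_width: 0.0071
clock: 18.47
eef_pos: [0.5256, -0.0612, 0.1295]
tool_rot: [0.302, 0.953, -0.0, -0.001]
ft_force: [0.4, -0.8, -0.7]
grip_width: 0.0067
clock: 19.3
eef_pos: [0.6238, 0.2249, 0.129]
tool_rot: [-0.044, 0.999, 0.001, -0.001]
ft_force: [1.2, -0.0, -1.8]
grip_width: 0.0068
clock: 19.72
eef_pos: [0.6222, 0.2205, 0.0681]
tool_rot: [-0.041, 0.999, -0.001, -0.003]
ft_force: [-0.5, 1.0, -1.6]
grip_width: 0.0065
[0.62468914 0.22121719 0.07140529]
```

View pics/cD2.png

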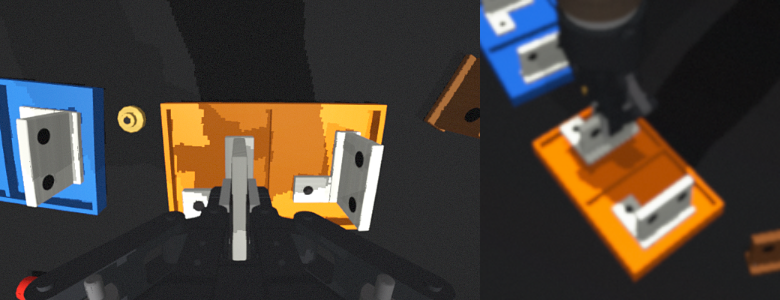

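D is over the free orange bay and clear of the walls and A. I place it, then go above the plug.

```bash
python3 -m jog '[[[0,0,-0.012,0,0,0,255],[0,0,-0.022,0,0,0,255],[0,0,-0.029,0,0,0,255],[0,0,-0.033,0,0,0,255],[0,0,-0.035,0,0,0,255],[0,0,-0.036,0,0,0,255],[0,0,-0.036,0,0,0,255],[0,0,-0.036,0,0,0,255]]]'
python3 -m jog '[[[0,0,0,0,0,0,140],[0,0,0,0,0,0,140],[0,0,0,0,0,0,140],[0,0,0,0,0,0,140],[0,0,0.03,0,0,0,140],[0,0,0.07,0,0,0,140],[0,0,0.105,0,0,0,140]]]'
python3 -m jog '[[[-0.195,0.11,0,0,0,0,0],[-0.195,0.11,0,0,0,0,0],[-0.195,0.11,0,0,0,0,0],[-0.195,0.11,0,0,0,0,0],[-0.195,0.11,0,0,0,0,0],[-0.195,0.11,0,0,0,0,0],[-0.195,0.11,0,0,0,0,0],[-0.195,0.11,0,0,0,0,0]]]'
python3 - <<'E'
from h import *
im,m=snap('wrist','wP.png');np.save('wP.npy',m,allow_pickle=True)
s,_=snap('scene','sP.png')
cv2.imwrite('pics/cP.png',np.hstack([cv2.resize(im,(480,300)),cv2.resize(s[220:400,220:400],(300,300))]))
E
```

```text
clock: 20.48
eef_pos: [0.6235, 0.2209, 0.0362]
tool_rot: [-0.041, 0.999, -0.0, -0.0]
ft_force: [-4.9, -2.0, 6.8]
grip_width: 0.0067
clock: 21.07
eef_pos: [0.6237, 0.2211, 0.1402]
tool_rot: [-0.041, 0.999, -0.0, -0.001]
ft_force: [1.0, 0.0, 0.2]
grip_width: 0.0386
clock: 21.73
eef_pos: [0.4289, 0.332, 0.1401]
tool_rot: [-0.042, 0.999, 0.0, 0.0]
ft_force: [0.2, -0.6, -0.1]
grip_width: 0.0854
```

View pics/cP.png

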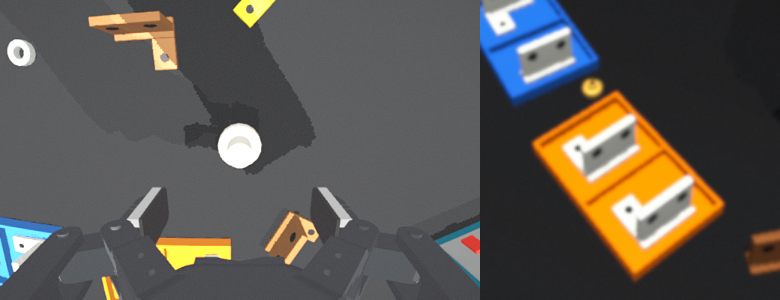

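Both orange brackets stand. The plug is centred at about (239,150), clear of the brown bracket at (290,235), so I check its x position before going down.

Run:
```python
from h import *
m=np.load('wP.npy',allow_pickle=True).item();im=cv2.imread('pics/wP.png')
mk=cv2.inRange(im,(190,190,190),(255,255,255));mk[:130]=0;mk[240:]=0;mk[:,:270]=0;mk[:,370:]=0
x,y,w,h=cv2.boundingRect(mk);print(x,y,w,h)
# disc top (near rim, z .016): radius 24; stem top far rim z .05
t=ray(m,x+w/2,y,.016);b=ray(m,x+w/2,y+h,.05);print(t.round(4),b.round(4), 'ctr est',t[0]+.024,b[0]-.013)
```

```text
291 165 57 59
[0.4034 0.3314 0.016 ] [0.4416 0.3345 0.05  ] ctr est 0.4273762627942418 0.42855603448448315
```

```bash
python3 -m jog '[[[0,0,-0.04,0,0,0,0],[0,0,-0.08,0,0,0,0],[0,0,-0.105,0,0,0,0],[0,0,-0.105,0,0,0,0],[0,0,-0.105,0,0,0,255],[0,0,-0.105,0,0,0,255],[0,0,-0.105,0,0,0,255],[0,0,-0.105,0,0,0,255],[0,0,-0.105,0,0,0,255],[0,0,-0.105,0,0,0,255]]]'
python3 -m jog '[[[0,0,0,0,0,0,255],[0,0,0,0,0,0,255],[0,0,0,0,0,0,255],[0,0,0.02,0,0,0,255],[0,0,0.05,0,0,0,255],[0,0,0.08,0,0,0,255],[0,0,0.1,0,0,0,255],[0,0,0.1,0,0,0,255]]]'
python3 -m jog '[[[0.009,-0.029,0,0,0,0,255],[0.018,-0.057,0,0,0,0,255],[0.027,-0.086,0,0,0,0,255],[0.036,-0.115,0,0,0,0,255],[0.044,-0.143,0,0,0,0,255],[0.053,-0.172,0,0,0,0,255],[0.062,-0.2,0,0,0,0,255],[0.07,-0.23,0,0,0,0,255],[0.079,-0.258,0,0,0,0,255],[0.088,-0.286,0,0,0,0,255]]]'
python3 -m jog '[[[0.009,-0.029,0,0,0,0,255],[0.018,-0.057,0,0,0,0,255],[0.027,-0.086,0,0,0,0,255],[0.036,-0.115,0,0,0,0,255],[0.044,-0.143,0,0,0,0,255],[0.053,-0.172,0,0,0,0,255],[0.062,-0.2,0,0,0,0,255],[0.07,-0.23,0,0,0,0,255],[0.079,-0.265,0,0,0,0,255],[0.088,-0.286,0,0,0,0,255]]]'
python3 -m jog '[[[0,0,-0.02,0,0,0,255],[0,0,-0.04,0,0,0,255],[0,0,-0.06,0,0,0,255],[0,0,-0.06,0,0,0,255],[0,0,-0.06,0,0,0,255]]]'
python3 - <<'E'
from h import *
im,m=snap('wrist','wP2.png')
s,_=snap('scene','sP2.png')
cv2.imwrite('pics/cP2.png',np.hstack([cv2.resize(im,(480,300)),cv2.resize(s[110:290,150:330],(300,300))]))
print(bot.get_obs()['eef_pos'])
E
```

```text
clock: 22.67
eef_pos: [0.4307, 0.3324, 0.0369]
tool_rot: [-0.041, 0.999, 0.001, 0.002]
ft_force: [0.0, 0.1, 5.7]
grip_width: 0.024
clock: 23.33
eef_pos: [0.4319, 0.3334, 0.1404]
tool_rot: [-0.041, 0.999, 0.003, 0.004]
ft_force: [0.7, 0.7, -0.9]
grip_width: 0.0238
clock: 24.17
eef_pos: [0.5168, 0.0438, 0.1342]
tool_rot: [-0.041, 0.999, -0.0, -0.001]
ft_force: [-0.1, -0.1, -0.4]
grip_width: 0.0236
clock: 25.0
eef_pos: [0.6048, -0.2439, 0.1338]
tool_rot: [-0.04, 0.999, -0.0, -0.001]
ft_force: [0.6, 0.1, -1.2]
grip_width: 0.0233
clock: 25.42
eef_pos: [0.6036, -0.24, 0.0727]
tool_rot: [-0.041, 0.999, 0.001, -0.002]
ft_force: [0.4, 1.4, -0.9]
grip_width: 0.0237
[ 0.60583362 -0.24073465  0.07576466]
```

View pics/cP2.png

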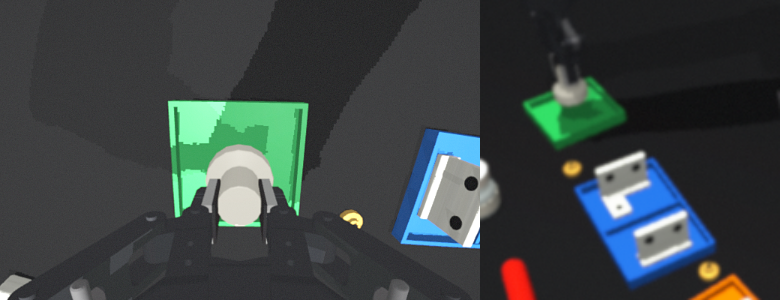

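The plug is held upright over the green tray's middle. I lower it.

```bash
python3 -m jog '[[[0,0,-0.012,0,0,0,255],[0,0,-0.022,0,0,0,255],[0,0,-0.029,0,0,0,255],[0,0,-0.033,0,0,0,255],[0,0,-0.035,0,0,0,255],[0,0,-0.036,0,0,0,255],[0,0,-0.036,0,0,0,255],[0,0,-0.036,0,0,0,255]]]'
python3 -m jog '[[[0,0,0,0,0,0,255]]]'
```

```text
clock: 26.18
eef_pos: [0.6044, -0.2403, 0.041]
tool_rot: [-0.041, 0.999, 0.0, -0.0]
ft_force: [-6.4, 2.4, 11.5]
grip_width: 0.0243
clock: 26.27
eef_pos: [0.6045, -0.2403, 0.041]
tool_rot: [-0.041, 0.999, 0.0, -0.0]
ft_force: [-5.1, 2.6, 11.4]
grip_width: 0.0238
```

It has contact with the floor. I release slowly, retreat and check.

```bash
python3 -m jog '[[[0,0,0,0,0,0,100],[0,0,0,0,0,0,100],[0,0,0,0,0,0,100],[0,0,0,0,0,0,60],[0,0,0.03,0,0,0,60],[0,0,0.07,0,0,0,60],[0,0,0.11,0,0,0,60]]]'
python3 -m jog '[[[-0.2,0,0.08,0,0,0,60],[-0.2,0,0.08,0,0,0,60],[-0.2,0,0.08,0,0,0,60],[-0.2,0,0.08,0,0,0,60],[-0.2,0,0.08,0,0,0,60],[-0.2,0,0.08,0,0,0,60],[-0.2,0,0.08,0,0,0,60],[-0.2,0,0.08,0,0,0,60]]]'
python3 - <<'E'
from h import *
s,_=snap('scene','sF.png');d,m=snap('side','dF.png')
a=cv2.resize(s[140:390,160:400],(480,500));b=cv2.resize(d[105:315,325:430],(250,500))
cv2.imwrite('pics/cF.png',np.hstack([a,b]))
E
```

```text
clock: 26.85
eef_pos: [0.604, -0.2402, 0.1479]
tool_rot: [-0.041, 0.999, 0.001, -0.002]
ft_force: [1.6, -0.3, 0.5]
grip_width: 0.0655
clock: 27.52
eef_pos: [0.406, -0.2411, 0.2292]
tool_rot: [-0.04, 0.999, -0.0, 0.001]
ft_force: [0.1, 0.0, -0.7]
grip_width: 0.0653
```

View pics/cF.png

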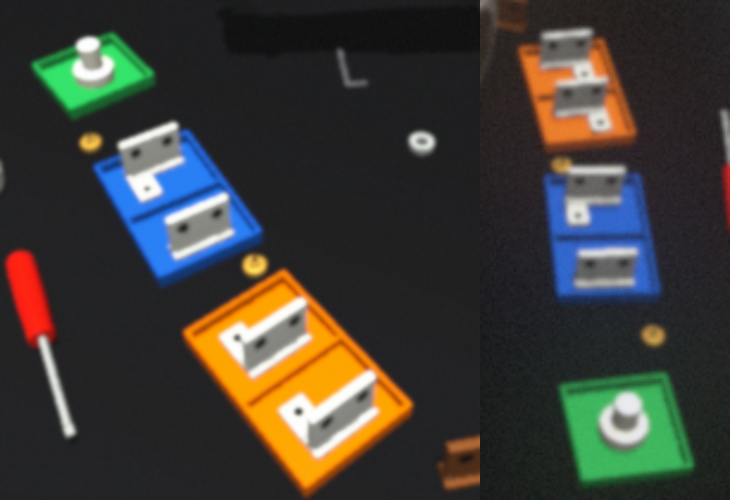

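All four brackets stand upright in separate bays, the plug stands in green, and the arm is clear. I hand in.

```bash
python3 -c "
from workcell import bot
print(bot.job_done())"
```

```text
the job is handed in; nothing more can be done
None
```

I handed the job in at about 27.6 s on the robot's clock, with all five parts in their trays; the hand-in gave no verdict.

- **Placement:** The two left-hand brackets are in the blue tray and the two right-hand ones in the orange tray, one to a bay. The plug is in the green tray. Each part was lowered until the force reading showed it on the tray floor, about 5–11 N, and only then released.
- **Last checks:** The final scene and side pictures show every part upright and inside its bay walls, with the arm clear. I judged upright and flat by eye, and did not measure tilt or height. No check failed or disagreed.

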